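# Knock a stuck camera module out of its parts cup

### The arm

A 7-joint arm with a two-finger parallel gripper is mounted at the origin on the work surface. World frame = base frame: x ahead of the robot, y to its left, z up, the work surface at z = 0. Lengths are in mm, angles in rad, forces in N, time in s.
With the tool pointing down it reaches from about 350 to 900 mm from the base axis. Payload 7.2 kg.
Tool frame: the origin (TCP) lies on the front face of the gripper's body, between the roots of the fingers; the fingertips stand 80 mm ahead of it and the grasp point (between the pads) lies 61 mm ahead of it (ctrl.tip_reach is the distance from the TCP to the fingertips, in mm); z points along the fingers, y is the line along which they close (so a half turn about z gives the same grasp; the last joint's range is limited). The gripper opens to 88 mm and grips with 3 to 60 N. Pads are 20 mm wide; open, the fingers measure 115 mm over their backs; the gripper's body (75 mm by 178 mm) begins 61 mm behind the grasp point.
Start: joints at [-1.271, 0.411, -0.013, 1.596, 0.006, 1.134, -0.082], TCP at [224.736, 583.198, 302.653] pointing down, gripper open.
Joint ranges: [-2.95, 2.95], [-0.29, 1.99], [-1.47, 1.44], [0.14, 2.54], [-1.03, 4.17], [0.13, 1.85], [-2.86, 2.86]. Speed limits (rad/s): [2.39, 2.39, 3.01, 3.01, 3.14, 3.14, 3.14].

### API

Orientations are given as a 3x3 rotation matrix whose columns are the frame's x, y, z axes.
In Python, from station import ctrl gives the robot as it stands.
- The arm moves only by the tool servo_tool, never from a script. Its argument "moves" is a list of rows, each a list of 5 numbers: the shift along the tool's x, y, z in mm, then the turn about the tool's z in degrees, then the opening, from -1 (shut) to 1 (fully open), so that 0 is half open. A call has 1 to 12 rows; each row is the pose to reach, as a shift and turn from the pose commanded when the call began, along the tool's axes at that moment; what a row does not reach only later rows make up. A row lasts 1/10 s, in which the tool goes at most 50 mm and 8.59 degrees, less where a joint would pass 70% of its speed; a pose out of reach is approached as far as the arm can. A call with a gripper value outside its range is refused whole. The fingers move at their own pace and stop on an object; "squeeze" is the grip in N (left out, the last holds). Time passes only in rows, so rows that repeat a pose let the fingers close. It gives the time, the measured TCP pose, the force, the opening and the grip force at its end, in the units of the state.
- ctrl.read_state(): the state, without advancing time (a new reading comes with each control period).
- ctrl.grab_frame(name): name is "scene" or "top" or "wrist"; returns the picture (420x560x3 uint8, red, green, blue); there is no depth.
- ctrl.camera_model(name): a dict with "vertical_fov" (degrees; the focal length in pixels is half the picture's height over the tangent of half this angle, whatever the lens; pixels are square), "cx", "cy" (the principal point, pixels), "dist_coeffs" ([k1, k2, p1, p2, k3] as OpenCV has them; the pictures are not rectified), "R" (3x3) and "t" (3): a world point X has camera coordinates R X + t; the wrist camera has in their place "hand_eye" (4x4, takes a point from camera to tool coordinates, whose origin is the TCP and whose axes are the flange's). Camera axes: x right, y down, z forward; pixel columns grow to the right and rows downward; lengths in mm; the calibration is good to about 2 mm. A picture is of the moment at which its call begins: read the wrist's pose just before it. camera_model takes no time and is no camera call.
- ctrl.sign_off(): hands the job in; it is judged then, once.
Trained networks look in the newest picture that a camera, given by its name, has taken for a name from the list of things; names that differ only in an ending like _2 or _b are one class to them, and where a whole thing is asked for, a point or a joint stands for the part that bears it (a point fixed in the world has none). Each returns a list of dicts, best first, with "conf" (0 to 1); they miss things now and then, are a little off and sometimes report something else, mostly with a low value. They report only what shows in the picture. A call takes as long as a camera call. They do not tell look-alikes from the thing itself.
- ctrl.trace(camera, name): "pixels" (420x560 bool, what is visible of it).
- ctrl.place_of(camera, name): "point" ([x, y, z] in mm, in world coordinates, good to about 4 mm: a listed point, or the origin of a listed thing).
The state is a dict: "t": time; "joints": joint angles; "qvel": joint speeds; "joint_efforts": joint torques, N m; "position": TCP position; "eef_rot": TCP orientation; "ft_force": force on the tool from outside, world axes, zero at the start; "ft_torque": the same for the moment, N m; "gripper_width": opening from 0.0 (shut) to 1.0 (fully open); "gripper_force": force on a finger pad.
Only numpy, scipy, OpenCV 4.12 (cv2) and the standard library are available. Lean on these libraries where they do the work, as an engineer would, in place of code of your own. Each camera call takes 0.05 s, during which the arm holds its last target. There are 200 camera calls.

### The job

A camera module is stuck at the bottom of the blue parts cup that leans in its stand. Take the cup out, turn it mouth-down over the grey sorting tray and tap its rim on the tray's floor until the module drops out and lies in the tray, then put the empty blue cup back in its own stand as it was, leaning mouth-up, and let go. Leave the yellow cup where it is.

Things in the scene. Friction and masses are not known exactly. Their poses are not given: they have to be found in the camera images.
- cup_mid (a point): Centre of the blue parts cup: square open box, 44 x 44 mm outside, 64 mm long, walls and floor 3 mm, 60 g. Its z axis points out of the mouth. It starts leaning 70 degrees from upright in its stand, mouth roughly towards the robot, +x side down on the trough, -x side up; grip it at mid-length by its upright +y and -y sides with a gripper tilted about 40 degrees, from above and from the side of its closed floor.
- jaw (a joint): Slide of the rubber jaw (26 x 4 mm) in the blue cup, at its bottom end on the -x wall: a spring pushes it to +x and pinches the module against the +x wall. 0 m: module gripped, about 0.0015: free. Half a turn about the axis of a gripper tilted 40 degrees takes the cup from its start to mouth 60 degrees below level, -x side still up.
- module_mid (a point): Centre of the camera module: black block 30 x 34 x 18 mm, lens on top, 30 g. It starts flat on the cup's floor, lens towards the mouth, held by the jaw with some 0.4 N of friction: its own weight does not free it, but 2 to 5 brisk taps (rim meeting the tray's floor at about 0.25 m/s) walk it out. After 4 to 5 mm it slides free.
- stand_seat (a point): Where the blue cup's centre rests in its fixed dark steel stand, 65 mm above the table. z: the way the resting cup's mouth points (70 degrees from vertical), x: down, square into the trough, y: level, across the stand. The resting cup's axes equal these. The trough has a stop at the cup's closed end and low lips at both its ends, 5 mm off the cup's sides, none in the middle; foot plate 100 x 62 mm.
- tray_floor (a point): Centre of the hard flat floor, 4 mm above the table, of the fixed grey sorting tray: 180 mm along its x, 220 mm along its y outside, walls 4 mm thick and 20 mm high overall, green floor, z up.
- cup2_mid (a point): Centre of the yellow cup, empty, of the same size, leaning in a second stand of the same kind; to be left alone.
Not all that is in view belongs to the job. There is more than one size of the part that bears cup_mid; the job needs the smaller.

How it is judged (in metres and radians):
On the way, in this order (a step that is already met when the one before it is completed fails the run):
1. the blue cup is lifted out of its stand with the module still in it (distance between cup_mid and stand_seat above 0.05 m and x of module_mid in the frame of cup_mid between -0.02 and 0.02 m and y of module_mid in the frame of cup_mid between -0.02 and 0.02 m and z of module_mid in the frame of cup_mid below 0 m), for 0.1 s.
2. the cup is turned mouth-down (at least 25 degrees below level) over the tray, the module still stuck inside (angle between cup_mid's own z axis and vertical above 2 rad and horizontal distance between cup_mid and tray_floor below 0.1 m and x of module_mid in the frame of cup_mid between -0.02 and 0.02 m and y of module_mid in the frame of cup_mid between -0.02 and 0.02 m and z of module_mid in the frame of cup_mid below 0 m), for 0.1 s.
3. the cup is tapped on the tray while mouth-down, the module still stuck inside (all of step 2 and contact force between cup and tray above 2 N).
4. the module is out of the cup and in the tray (x of module_mid in the frame of tray_floor between -0.086 and 0.086 m and y of module_mid in the frame of tray_floor between -0.106 and 0.106 m and z of module_mid in the frame of tray_floor below 0.025 m and distance between module_mid and cup_mid above 0.06 m), for 0.2 s.
At the end, for the whole second after the job is handed in: The module lies at rest inside the tray's walls; the empty blue cup rests in its own stand, its centre within 12 mm and its direction within 0.15 rad of its place there, mouth up (all of step 4 and linear speed of each of module, cup below 0.02 m/s and distance between cup_mid and stand_seat below 0.012 m and angle between the z axis of cup_mid and the z axis of stand_seat, either way round below 0.15 rad and angle between cup_mid's own z axis and vertical below 1.3 rad); the robot touches nothing.
It fails at once if the yellow cup is moved more than 20 mm (distance of cup2_mid from where it was at the start of the episode above 0.02 m).
It also fails if it takes over 58 s, if anything falls off the work surface, if the arm or the gripper's body presses on something with over 40 N, if the wrist force passes 120 N, or if a joint passes its speed limit or range.

## Working session

There is one attempt and no reset: what is moved stays moved. The work goes in short steps, Python scripts to look and compute and a tool call to move; the robot and the scene stay as the last step left them, time stands still between calls to the robot, and variables do not carry over. Pictures are saved under pics/ and viewed, at most 10 in all, crops included, and the job is handed in when it is done.

Besides the shell and the picture viewer there is one more tool, called after "Emit:" as name(argument=value, ...), one argument or row to a line, values as JSON. servo_tool: Moves the arm, as the interface text tells. Its arguments: {"type":"object","properties":{"moves":{"type":"array"},"squeeze":{"type":"number"}},"required":["moves"]}

```bash
ls; mkdir -p pics
python3 - <<'E'
from station import ctrl
import cv2,numpy as np
s=ctrl.read_state(); print(s['t'],s['position'],np.round(s['eef_rot'],3).tolist(),s['gripper_width'])
ims=[]
for c in ['scene','top']:
    im=ctrl.grab_frame(c); ims.append(im)
    m=ctrl.camera_model(c); print(c,m['vertical_fov'],np.round(m['t']),np.round(m['R'],2).tolist())
    for n in ['cup_mid','stand_seat','tray_floor','cup2_mid','module_mid']:
        print(c,n,[(round(d['conf'],2),np.round(d['point'],0).tolist()) for d in ctrl.place_of(c,n)])
    cv2.imwrite(f'pics/{c}0.png',im[:,:,::-1])
E
```

```text
pics
0.0 [224.61874561 582.84677498 301.81815225] [[-0.933, 0.36, -0.0], [0.36, 0.933, -0.002], [-0.0, -0.002, -1.0]] 0.996884454501042
scene 55.37894410838777 [-133. -311. 1143.] [[0.26, 0.96, -0.01], [0.72, -0.2, -0.66], [-0.64, 0.16, -0.75]]
scene cup_mid [(0.88, [425.0, -47.0, 33.0])]
scene stand_seat [(0.57, [578.0, -3.0, 62.0])]
scene tray_floor [(0.89, [491.0, 244.0, 7.0])]
scene cup2_mid [(0.91, [567.0, -216.0, 65.0])]
scene module_mid []
top 45.47108848799717 [ 47. 504. 951.] [[-0.13, -0.99, -0.0], [-0.97, 0.13, -0.22], [0.22, -0.02, -0.98]]
top cup_mid [(0.94, [420.0, -40.0, 29.0]), (0.88, [574.0, 3.0, 63.0])]
top stand_seat [(0.83, [570.0, 7.0, 68.0])]
top tray_floor [(0.81, [497.0, 240.0, 2.0])]
top cup2_mid [(0.85, [562.0, -213.0, 63.0])]
top module_mid []
```

View pics/scene0.png

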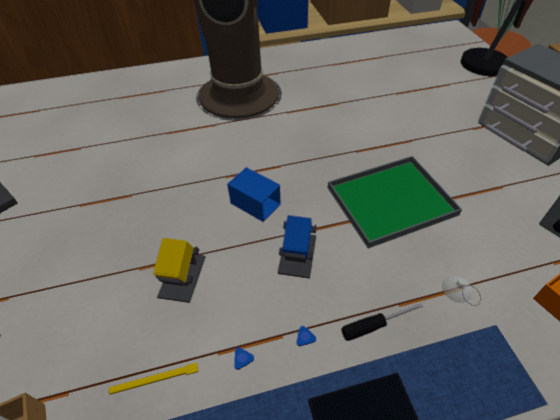

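View pics/top0.png

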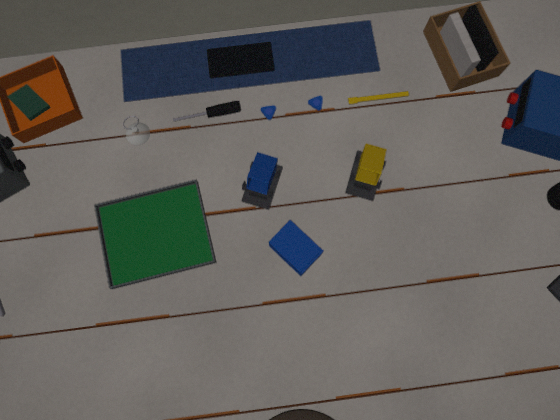

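The job's cup is the one in the stand (scene px 297,236; top 262,172). The bigger blue box lying on the table (scene 254,193; top 296,247) is the look-alike, and the yellow cup is at scene (174,258). The tray is at scene (395,200). Next I fit the poses and crop close to check the choice.

Emit:
servo_tool(
  moves=[
    [0,0,-40,0,1],
  ],
)

```text
t: 0.8
position: [224.0, 581.3, 337.9]
eef_rot: [[-0.933, 0.359, -0.003], [0.359, 0.933, -0.009], [-0.001, -0.01, -1.0]]
ft_force: [-0.0, -0.2, -0.2]
gripper_width: 0.997
gripper_force: 0.0
```

Run:
```python
import cv2,numpy as np
a=cv2.imread('pics/crop_scene.png');b=cv2.imread('pics/crop_top.png')
cv2.imwrite('pics/c.png',cv2.resize(np.hstack([a,b]),(800,300)))
```

```text
(no output)
```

View pics/c.png

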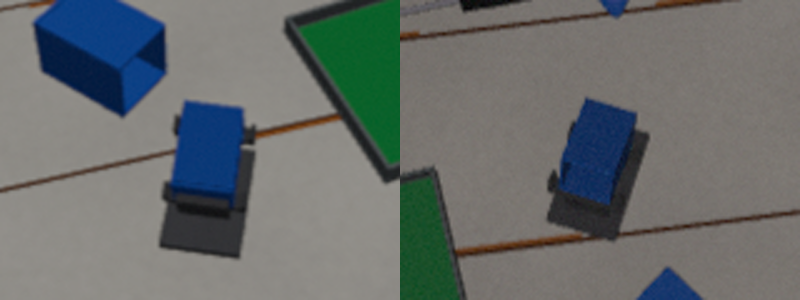

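The crop confirms it: this cup sits in the dark stand with its stop at the far end and its mouth towards the robot. The moves only offer a turn about the tool's z, so I'm checking how the tool can be tilted and what happens at the reach limit.

Emit:
servo_tool(
  moves=[
    [0,-50,0,0,1],
    [0,-100,0,0,1],
    [0,-150,0,0,1],
    [0,-200,0,0,1],
    [0,-250,0,0,1],
    [0,-300,0,0,1],
    [0,-350,0,0,1],
    [0,-400,0,0,1],
    [0,-420,0,0,1],
    [0,-420,0,0,1],
  ],
)

```text
t: 1.8
position: [91.0, 229.3, 328.3]
eef_rot: [[-0.924, 0.382, -0.015], [0.383, 0.923, -0.034], [0.001, -0.037, -0.999]]
ft_force: [0.6, -0.8, -0.1]
gripper_width: 1.007
gripper_force: 0.0
```

Run:
```python
from h import *
s=ctrl.read_state(); print(s['t'],np.round(s['joints'],3),s['position'],np.round(s['eef_rot'],3))
```

```text
1.8 [-1.052 -0.289 -0.246  2.285 -0.081  1.176 -0.077] [ 90.96008106 229.34696147 328.34784112] [[-0.924  0.382 -0.015]
 [ 0.383  0.923 -0.034]
 [ 0.001 -0.037 -0.999]]
```

Emit:
servo_tool(
  moves=[
    [0,-50,0,0,1],
    [0,-100,0,0,1],
    [0,-150,0,0,1],
    [0,-150,0,0,1],
  ],
)

```text
t: 2.2
position: [65.1, 200.3, 300.8]
eef_rot: [[-0.93, 0.362, -0.066], [0.366, 0.926, -0.092], [0.028, -0.11, -0.994]]
ft_force: [0.6, -0.1, 0.0]
gripper_width: 0.996
gripper_force: 0.0
```

Run:
```python
from h import *
s=ctrl.read_state(); print(s['t'],np.round(s['joints'],3),s['position'],np.round(s['eef_rot'],3))
```

```text
2.2 [-1.066 -0.293 -0.266  2.359 -0.126  1.175 -0.065] [ 65.12380205 200.28727323 300.75265821] [[-0.93   0.362 -0.066]
 [ 0.366  0.926 -0.092]
 [ 0.028 -0.11  -0.994]]
```

Emit:
servo_tool(
  moves=[
    [0,50,0,0,1],
    [0,100,0,0,1],
    [0,150,0,0,1],
    [0,200,0,0,1],
    [0,250,0,0,1],
    [0,250,0,0,1],
  ],
)

```text
t: 2.8
position: [153.5, 438.5, 271.4]
eef_rot: [[-0.933, 0.352, -0.073], [0.358, 0.929, -0.091], [0.036, -0.111, -0.993]]
ft_force: [0.3, -1.6, 0.2]
gripper_width: 1.0
gripper_force: 0.0
```

Run:
```python
from h import *
s=ctrl.read_state(); print(s['t'],np.round(s['joints'],3),s['position'],np.round(s['eef_rot'],3))
```

```text
2.8 [-1.121e+00  2.380e-01 -2.210e-01  1.933e+00  1.000e-03  1.082e+00
 -1.330e-01] [153.5412156  438.46748159 271.38834036] [[-0.933  0.352 -0.073]
 [ 0.358  0.929 -0.091]
 [ 0.036 -0.111 -0.993]]
```

Pushing against the inner reach limit tilts the tool, and the tilt stays afterwards, so I can build up tilt there. I'll fit the kinematics to plan where to push.

```bash
cat > kin.py <<'E'
import numpy as np
from scipy.spatial.transform import Rotation as Ro
from scipy.optimize import least_squares
D=[([-1.271,.411,-.013,1.596,.006,1.134,-.082],[224.736,583.198,302.653]),([-1.052,-.289,-.246,2.285,-.081,1.176,-.077],[90.96,229.35,328.35]),
([-1.066,-.293,-.266,2.359,-.126,1.175,-.065],[65.12,200.29,300.75]),([-1.121,.238,-.221,1.933,.001,1.082,-.133],[153.54,438.47,271.39])]
RD=[None,[[-.924,.382,-.015],[.383,.923,-.034],[.001,-.037,-.999]],[[-.93,.362,-.066],[.366,.926,-.092],[.028,-.11,-.994]],[[-.933,.352,-.073],[.358,.929,-.091],[.036,-.111,-.993]]]
lo=np.array([-2.95,-.29,-1.47,.14,-1.03,.13,-2.86]);hi=np.array([2.95,1.99,1.44,2.54,4.17,1.85,2.86])
def fk(q,p):
    h,L1,L2,L3,off,o7,ex=p
    T=Ro.from_euler('z',q[0]+off);pos=np.array([0,0,h])
    T=T*Ro.from_euler('y',q[1])*Ro.from_euler('z',q[2]);pos=pos+T.apply([ex,0,L1])
    T=T*Ro.from_euler('y',q[3])*Ro.from_euler('z',q[4]);pos=pos+T.apply([-ex,0,L2])
    T=T*Ro.from_euler('y',q[5])*Ro.from_euler('z',q[6]+o7);pos=pos+T.apply([0,0,L3])
    return pos,T.as_matrix()
def fit():
    def r(p):
        o=[]
        for (q,x),R in zip(D,RD):
            a,b=fk(q,p);o+=list(a-x)
            if R is not None:o+=list(300*(b-np.array(R)).ravel())
        return o
    return min((least_squares(r,[350,400,400,250,2.47,o,0]) for o in(0,1.57,3.14,-1.57)),key=lambda s:s.cost)
if __name__=='__main__':
    s=fit();print(s.x.round(3).tolist(),np.abs(s.fun).max());
E
python3 kin.py
```

```text
[46.778, 547.458, 452.473, 42.888, 2.52, 1.7, -12.681] 38.70209548154865
```

```bash
cat > kin2.py <<'E'
from kin import *
import itertools, kin
def fit2():
    best=None
    for sg in itertools.product((1,-1),repeat=4):
        def f(q,p,sg=sg):
            q=np.array(q)*[sg[0],1,sg[1],1,sg[2],1,sg[3]]; return fk(q,p)
        def r(p):
            o=[]
            for (q,x),R in zip(D,RD):
                a,b=f(q,p);o+=list(a-x)
                if R is not None:o+=list(300*(b-np.array(R)).ravel())
            return o
        for off in (0,1.57,3.14,-1.57):
          for o in(0,1.57,3.14,-1.57):
            s=least_squares(r,[350,400,400,250,off,o,0])
            if best is None or s.cost<best[0]: best=(s.cost,s.x,sg,np.abs(s.fun).max())
    return best
if __name__=='__main__': print(fit2())
E
python3 kin2.py
```

```text
(np.float64(726.5998057610939), array([ 2.17991616e+02,  5.37894973e+02,  4.55066347e+02,  2.09375840e+02,
       -1.00334051e-01,  1.47059582e+00, -6.86243272e+00]), (-1, -1, -1, -1), np.float64(20.794670357436246))
```

```bash
cat > kin.py.new <<'E'
E
rm kin.py.new
cat > kin3.py <<'E'
from kin import D,RD,lo,hi
import numpy as np
from scipy.spatial.transform import Rotation as Ro
from scipy.optimize import least_squares
SG=np.array([-1,1,-1,1,-1,1,-1])
def fk(q,p):
    h,L1,L2,L3,off,o7,e1,e2,y0,y1,y2=p; q=np.array(q)*SG
    T=Ro.from_euler('z',q[0]+off);pos=np.array([0,0,h])+T.apply([0,y0,0])
    T=T*Ro.from_euler('y',q[1])*Ro.from_euler('z',q[2]);pos=pos+T.apply([e1,y1,L1])
    T=T*Ro.from_euler('y',q[3])*Ro.from_euler('z',q[4]);pos=pos+T.apply([e2,y2,L2])
    T=T*Ro.from_euler('y',q[5])*Ro.from_euler('z',q[6]+o7);pos=pos+T.apply([0,0,L3])
    return pos,T.as_matrix()
def fit():
    def r(p):
        o=[]
        for (q,x),R in zip(D,RD):
            a,b=fk(q,p);o+=list(a-x)
            if R is not None:o+=list(300*(b-np.array(R)).ravel())
        return o+list(np.array(p[6:])*.02)
    return least_squares(r,[218,500,455,209,0,1.47,0,0,0,0,0])
P=None
if __name__=='__main__':
    s=fit();print(s.x.round(3).tolist(),s.fun.round(1).tolist())
E
python3 kin3.py
```

```text
[282.698, 534.194, 453.662, 272.719, -0.0, 1.57, 0.892, 5.443, -26.485, -14.701, -6.945] [-0.0, -0.0, 0.0, 0.1, 0.0, 0.1, 0.1, 0.3, -0.2, 0.0, 0.0, -0.1, 0.1, -0.2, -0.1, -0.1, -0.0, -0.1, -0.1, -0.3, 0.2, -0.0, 0.0, -0.0, -0.2, 0.1, 0.1, 0.0, 0.0, -0.0, -0.0, 0.0, -0.2, -0.0, 0.1, 0.0, 0.1, -0.1, -0.0, 0.0, 0.1, -0.5, -0.3, -0.1]
```

```bash
cat > sim.py <<'E'
from kin3 import *
P=fit().x
VM=.7*np.array([2.39,2.39,3.01,3.01,3.14,3.14,3.14])*.1
def solve(q0,pos,R,w=300.,reg=3.,vel=False):
    l=lo+.003;h=hi-.003
    if vel: l=np.maximum(l,q0-VM);h=np.minimum(h,q0+VM)
    q0=np.clip(q0,l+1e-6,h-1e-6)
    def r(q):
        a,b=fk(q,P); return np.r_[a-pos,w*Ro.from_matrix(R.T@b).as_rotvec(),reg*(q-q0)]
    s=least_squares(r,q0,bounds=(l,h)); return s.x
def run(q,rows,w=300.,reg=3.):
    """rows: shifts+turn(deg) in tool frame at start of the call"""
    p0,R0=fk(q,P);p,R=p0,R0
    for d in rows:
        pt=p0+R0@np.array(d[:3]);Rt=R0@Ro.from_euler('z',d[3],degrees=True).as_matrix()
        dp=pt-p;n=np.linalg.norm(dp);pt=p+dp*min(1,50/max(n,1e-9))
        rv=Ro.from_matrix(R.T@Rt).as_rotvec();a=np.linalg.norm(rv);Rt=R@Ro.from_rotvec(rv*min(1,.15/max(a,1e-9))).as_matrix()
        q=solve(q,pt,Rt,w,reg,True);p,R=fk(q,P)
    return q
E
python3 - <<'E'
from sim import *
A=np.array(D[0][0]);A2=solve(A,np.array([224,581.3,340]),fk(A,P)[1])
for w in(30,100,300,1000):
  for reg in(3,30):
    B=run(A2,[[0,-50*i,0,0] for i in range(1,9)]+[[0,-420,0,0]]*2,w,reg)
    C=run(B,[[0,-50,0,0],[0,-100,0,0],[0,-150,0,0],[0,-150,0,0]],w,reg)
    for q in(B,C):
        p,R=fk(q,P);print(w,reg,p.round(),R[:,2].round(3),q.round(2))
print('meas B',D[1],RD[1][0][2]); print('meas C',D[2])
# feasibility of grip/tap poses
u=np.array([-.936,.353,0])
for t in(25,30,35,40):
  a=np.sin(np.radians(t))*u-np.array([0,0,np.cos(np.radians(t))])
  for s in(1,-1):
    y=s*np.cross([0,0,1.],u);R=np.stack([np.cross(y,a),y,a],1)
    for nm,g in(('grip',[574,5,65]),('lift',[574,5,180]),('tray',[490,243,120]),('tray-',[490,243,120])):
      g=np.array(g,float);Rt=R.copy()
      if nm=='tray-':Rt[:,:2]*=-1
      best=None
      for k in range(12):
        rng=np.random.default_rng(k);q=solve(lo+(hi-lo)*rng.uniform(.2,.8,7),g-61*a,Rt,300,.01)
        e=np.linalg.norm(fk(q,P)[0]-g+61*a)+300*np.linalg.norm(fk(q,P)[1]-Rt)
        e+=abs(q[4])*.1
        if best is None or e<best[0]:best=(e,q)
      print(t,s,nm,round(best[0],1),best[1].round(2))
E
```

```text
Still running in the background as job /tmp/bash_jobs.1000/32e6d2bb3157 (pid 714). You'll get a notice when it ends.
```

```bash
cat /tmp/bash_jobs.1000/32e6d2bb3157/std*; nproc; uptime
```

```text
4
 03:22:26 up 16 min,  0 users,  load average: 1.00, 0.92, 0.55
```

```bash
kill -- -$(cat /tmp/bash_jobs.1000/32e6d2bb3157/pid)
cat > ik.py <<'E'
import numpy as np
from math import cos,sin
lo=np.array([-2.95,-.29,-1.47,.14,-1.03,.13,-2.86]);hi=np.array([2.95,1.99,1.44,2.54,4.17,1.85,2.86])
P=[282.698,534.194,453.662,272.719,0,1.5708,.892,5.443,-26.485,-14.701,-6.945]
def rz(a):return np.array([[cos(a),-sin(a),0],[sin(a),cos(a),0],[0,0,1]])
def ry(a):return np.array([[cos(a),0,sin(a)],[0,1,0],[-sin(a),0,cos(a)]])
def fk(q):
    h,L1,L2,L3,off,o7,e1,e2,y0,y1,y2=P
    T=rz(-q[0]);p=np.array([0,0,h])+T@[0,y0,0]
    T=T@ry(q[1])@rz(-q[2]);p=p+T@[e1,y1,L1]
    T=T@ry(q[3])@rz(-q[4]);p=p+T@[e2,y2,L2]
    T=T@ry(q[5])@rz(-q[6]+o7);return p+T@[0,0,L3],T
def err(q,pos,R,w=300):
    p,T=fk(q);e=.5*sum(np.cross(T[:,i],R[:,i]) for i in range(3));return np.r_[pos-p,w*e]
def ik(q,pos,R,n=40,lam=20,w=300):
    q=np.clip(np.array(q,float),lo,hi)
    for _ in range(n):
        e=err(q,pos,R,w)
        if np.linalg.norm(e)<.3:break
        J=np.stack([(e-err(q+1e-5*np.eye(7)[i],pos,R,w))/1e-5 for i in range(7)],1)
        m=np.linalg.norm(e);e=e*min(1,60/m)
        q=np.clip(q+J.T@np.linalg.solve(J@J.T+lam**2*np.eye(6),e),lo,hi)
    return q,np.linalg.norm(err(q,pos,R,w))
E
timeout 60 python3 - <<'E'
from ik import *
import time
print(fk([-1.271,.411,-.013,1.596,.006,1.134,-.082])[0])
u=np.array([-.936,.353,0]);q0=[0,.5,0,1.6,0,1.4,0]
for t in(25,32,40):
  a=np.sin(np.radians(t))*u-np.array([0,0,np.cos(np.radians(t))])
  y=np.cross([0,0,1.],u);R=np.stack([np.cross(y,a),y,a],1);R2=R.copy();R2[:,:2]*=-1
  for nm,g,Rt in(('grip',[574,5,65],R),('gripB',[574,5,65],R2),('tray',[490,243,120],R),('trayB',[490,243,120],R2)):
    for j7 in(-1.5,1.5):
      q=list(q0);q[0]=-np.arctan2(g[1],g[0]);q[6]=j7
      q,e=ik(q,np.array(g)-61*a,Rt);print(t,nm,j7,round(e,1),q.round(2))
E
```

```text
[224.57966869 583.2279386  302.66426485]
25 grip -1.5 0.2 [-0.03  0.76  0.05  1.53 -0.19  1.27 -1.83]
25 grip 1.5 0.0 [-0.07  0.74  0.03  1.55 -0.09  1.24  1.24]
25 gripB -1.5 0.1 [-0.09  0.75  0.07  1.55 -0.1   1.24 -1.89]
25 gripB 1.5 0.0 [-0.01  0.76  0.01  1.53 -0.17  1.27  1.29]
25 tray -1.5 0.0 [-0.45  0.61  0.11  1.66 -0.36  1.23 -2.09]
25 tray 1.5 0.1 [-0.57  0.67  0.13  1.57 -0.13  1.38  0.89]
25 trayB -1.5 0.0 [-0.59  0.69  0.17  1.55 -0.14  1.41 -2.24]
25 trayB 1.5 0.0 [-0.43  0.61  0.08  1.66 -0.35  1.23  1.03]
32 grip -1.5 0.0 [-0.01  0.83  0.05  1.43 -0.21  1.42 -1.81]
32 grip 1.5 0.0 [-0.07  0.76  0.04  1.53 -0.07  1.24  1.24]
32 gripB -1.5 0.1 [-0.1   0.76  0.07  1.53 -0.08  1.25 -1.89]
32 gripB 1.5 0.1 [ 0.01  0.83  0.01  1.43 -0.19  1.41  1.31]
32 tray -1.5 0.0 [-0.41  0.68  0.11  1.59 -0.41  1.35 -2.05]
32 tray 1.5 0.1 [-0.58  0.69  0.14  1.55 -0.1   1.4   0.9 ]
32 trayB -1.5 0.0 [-0.61  0.71  0.17  1.53 -0.1   1.43 -2.23]
32 trayB 1.5 0.0 [-0.38  0.68  0.07  1.59 -0.39  1.35  1.07]
40 grip -1.5 0.0 [ 0.01  0.92  0.05  1.32 -0.24  1.58 -1.8 ]
40 grip 1.5 0.0 [-0.08  0.77  0.04  1.52 -0.06  1.24  1.24]
40 gripB -1.5 0.2 [-0.11  0.77  0.08  1.51 -0.06  1.25 -1.89]
40 gripB 1.5 0.0 [ 0.02  0.92  0.01  1.32 -0.22  1.57  1.32]
40 tray -1.5 0.1 [-0.36  0.75  0.1   1.52 -0.46  1.49 -2.02]
40 tray 1.5 0.1 [-0.59  0.71  0.14  1.53 -0.06  1.41  0.91]
40 trayB -1.5 0.0 [-0.62  0.73  0.17  1.51 -0.06  1.45 -2.21]
40 trayB 1.5 0.0 [-0.34  0.75  0.07  1.52 -0.44  1.48  1.11]
```

Emit:
servo_tool(
  moves=[
    [-40,-30,-15,0,1],
    [-80,-60,-30,0,1],
    [-115,-88,-40,0,1],
    [-155,-118,-50,0,1],
    [-195,-148,-60,0,1],
    [-230,-176,-60,0,1],
    [-268,-205,-60,0,1],
    [-271,-250,-60,0,1],
    [-274,-295,-60,0,1],
    [-277,-340,-60,0,1],
    [-280,-385,-60,0,1],
    [-283,-420,-60,0,1],
  ],
)

```text
t: 4.0
position: [271.4, -53.8, 368.9]
eef_rot: [[-0.933, 0.351, -0.074], [0.357, 0.93, -0.09], [0.037, -0.111, -0.993]]
ft_force: [0.6, 0.8, -0.8]
gripper_width: 1.002
gripper_force: 0.0
```

Emit:
servo_tool(
  moves=[
    [-5,-45,0,0,1],
    [-7,-90,0,0,1],
    [30,-90,20,0,1],
    [70,-90,40,0,1],
    [110,-90,60,0,1],
    [150,-90,80,0,1],
  ],
)

```text
t: 4.6
position: [221.1, -113.2, 345.6]
eef_rot: [[-0.934, 0.346, -0.091], [0.354, 0.931, -0.087], [0.055, -0.113, -0.992]]
ft_force: [-0.7, 0.6, -0.3]
gripper_width: 1.005
gripper_force: 0.0
```

```bash
cat > st.py <<'E'
from h import *
s=ctrl.read_state(); R=s['eef_rot'];z=np.array(R)[:,2]
print(s['t'],'q',np.round(s['joints'],2),'p',np.round(s['position'],1),'tilt',np.degrees(np.arccos(-z[2])).round(1),'az',np.degrees(np.arctan2(z[1],z[0])).round(1));print(np.round(R,3).tolist(),s['gripper_width'],s['gripper_force'],np.round(s['ft_force'],1))
E
python3 st.py
```

```text
4.6 q [ 0.62 -0.29 -0.34  2.25  0.01  1.24  1.5 ] p [ 221.1 -113.2  345.6] tilt 7.2 az -136.4
[[-0.934, 0.346, -0.091], [0.354, 0.931, -0.087], [0.055, -0.113, -0.992]] 1.0053022703897831 0.0 [-0.7  0.6 -0.3]
```

Emit:
servo_tool(
  moves=[
    [50,0,20,0,1],
    [100,0,40,0,1],
    [150,0,60,0,1],
    [200,0,80,0,1],
    [250,0,100,0,1],
    [300,0,120,0,1],
    [350,0,140,0,1],
    [400,0,160,0,1],
  ],
)

```text
t: 5.4
position: [160.6, -75.0, 255.2]
eef_rot: [[-0.935, 0.32, -0.154], [0.333, 0.941, -0.065], [0.123, -0.112, -0.986]]
ft_force: [0.2, 0.5, 0.7]
gripper_width: 1.001
gripper_force: 0.0
```

```bash
python3 st.py
```

```text
5.4 q [ 0.58 -0.29 -0.41  2.48 -0.02  1.08  1.44] p [160.6 -75.  255.2] tilt 9.6 az -156.9
[[-0.935, 0.32, -0.154], [0.333, 0.941, -0.065], [0.123, -0.112, -0.986]] 1.0014704725528425 0.0 [0.2 0.5 0.7]
```

```bash
timeout 60 python3 - <<'E'
from h import *
for c,px in(('scene',[[60,90],[60,75],[60,60],[160,60],[240,95],[280,45],[280,30],[350,20],[450,25]]),('top',[[300,415],[10,415],[550,415]])):
    m=ctrl.camera_model(c); print(c,[(p,q[:2].round().tolist()) for p,q in zip(px,onplane(m,px,0))])
from ik import *
m=ctrl.camera_model('scene'); print('C',-np.array(m['R']).T@m['t'])
# high-push path at azimuth 159: check
R=np.array(ctrl.read_state()['eef_rot'])
q=np.array([-2.5,0,0,1.3,0,1.8,-1.7])
for z in(500,600,670,700,750,800,850,900,950):
    p=np.array([-.936*420,.353*420,z]);q,e=ik(q,p,R);R1=fk(q)[1];print(z,round(e),q.round(2),fk(q)[0].round(),'tilt',np.degrees(np.arccos(-R1[2,2])).round(1),np.degrees(np.arctan2(R1[1,2],R1[0,2])).round());R=R1
E
```

```text
scene [([60, 90], [-168.0, -499.0]), ([60, 75], [-256.0, -507.0]), ([60, 60], [-352.0, -516.0]), ([160, 60], [-259.0, -205.0]), ([240, 95], [6.0, 4.0]), ([280, 45], [-244.0, 187.0]), ([280, 30], [-348.0, 215.0]), ([350, 20], [-351.0, 477.0]), ([450, 25], [-213.0, 800.0])]
top [([300, 415], [99.0, -10.0]), ([10, 415], [169.0, 555.0]), ([550, 415], [33.0, -494.0])]
C [ 992.93438054 -123.0152246   648.61975133]
500 0 [-2.64 -0.12 -0.16  1.77 -0.13  1.36 -1.54] [-393.  148.  500.] tilt 9.6 -157.0
600 0 [-2.64 -0.11 -0.15  1.55 -0.13  1.58 -1.57] [-393.  148.  600.] tilt 9.6 -157.0
670 0 [-2.65 -0.09 -0.15  1.37 -0.13  1.74 -1.59] [-393.  148.  670.] tilt 9.6 -157.0
700 0 [-2.65 -0.07 -0.15  1.28 -0.13  1.8  -1.6 ] [-393.  148.  700.] tilt 9.6 -157.0
750 28 [-2.66 -0.03 -0.15  1.13 -0.12  1.85 -1.63] [-411.  154.  754.] tilt 13.0 -168.0
800 49 [-2.67 -0.02 -0.14  0.99 -0.13  1.85 -1.64] [-423.  157.  810.] tilt 19.4 -178.0
850 46 [-2.67 -0.02 -0.14  0.88 -0.13  1.85 -1.65] [-420.  156.  863.] tilt 25.7 178.0
900 47 [-2.68 -0.   -0.13  0.75 -0.14  1.85 -1.67] [-419.  156.  916.] tilt 32.2 175.0
950 48 [-2.69  0.02 -0.13  0.6  -0.14  1.85 -1.69] [-418.  155.  970.] tilt 39.0 174.0
```

Emit:
servo_tool(
  moves=[
    [-50,0,-50,0,1],
    [-90,0,-90,0,1],
    [-130,20,-130,0,1],
    [-150,60,-170,0,1],
    [-160,100,-200,0,1],
    [-160,140,-230,0,1],
  ],
)

```text
t: 6.0
position: [371.9, -15.4, 425.4]
eef_rot: [[-0.927, 0.339, -0.158], [0.353, 0.933, -0.066], [0.126, -0.117, -0.985]]
ft_force: [0.9, 0.3, 0.1]
gripper_width: 0.997
gripper_force: 0.0
```

```bash
timeout 60 python3 - <<'E'
from h import *
from ik import *
s=ctrl.read_state();p0=np.array(s['position']);R=np.array(s['eef_rot']);q=np.array(s['joints']);print(q.round(2),p0.round())
wp=np.array([p0,[310,190,520],[170,330,600],[0,370,640],[-150,290,650],[-250,170,670]]);
pp=p0
for w in wp[1:]:
    for k in range(1,5): q,e=ik(q,pp+(w-pp)*k/4,R)
    pp=w;print(w,round(e),q.round(2),'tool delta',(R.T@(w-p0)).round())
for z in range(700,1000,40):
    q,e=ik(q,np.array([-250,170,z]),R);R=fk(q)[1];print(z,round(e),q.round(2),fk(q)[0].round(),'tilt',np.degrees(np.arccos(-R[2,2])).round(1),np.degrees(np.arctan2(R[1,2],R[0,2])).round())
E
```

```text
[ 0.5  -0.01 -0.61  1.84  0.04  1.47  1.11] [372. -15. 425.]
[310. 190. 520.] 0 [ 0.31 -0.07 -0.87  1.66 -0.08  1.69  0.66] tool delta [142. 160. -97.]
[170. 330. 600.] 0 [ 0.17 -0.09 -1.15  1.48 -0.18  1.84  0.21] tool delta [ 331.  234. -163.]
[  0. 370. 640.] 17 [-0.23 -0.14 -1.11  1.41 -0.28  1.85 -0.19] tool delta [ 508.  209. -178.]
[-150.  290.  650.] 14 [-0.95 -0.26 -0.74  1.49 -0.36  1.85 -0.56] tool delta [ 620.   82. -159.]
[-250.  170.  670.] 13 [-1.69 -0.29 -0.52  1.5  -0.34  1.85 -1.08] tool delta [ 673.  -66. -155.]
700 23 [-1.83 -0.28 -0.45  1.42 -0.3   1.85 -1.16] [-261.  181.  702.] tilt 11.6 -172.0
740 33 [-1.99 -0.26 -0.35  1.33 -0.27  1.85 -1.24] [-266.  184.  745.] tilt 15.1 174.0
780 34 [-2.12 -0.26 -0.27  1.24 -0.24  1.85 -1.29] [-267.  184.  787.] tilt 19.3 167.0
820 34 [-2.23 -0.26 -0.2   1.15 -0.22  1.85 -1.34] [-267.  183.  829.] tilt 23.9 162.0
860 34 [-2.32 -0.25 -0.15  1.05 -0.2   1.85 -1.38] [-267.  182.  871.] tilt 28.6 160.0
900 35 [-2.38 -0.24 -0.12  0.95 -0.18  1.85 -1.42] [-266.  181.  913.] tilt 33.5 158.0
940 35 [-2.43 -0.22 -0.1   0.84 -0.16  1.85 -1.44] [-266.  180.  955.] tilt 38.4 157.0
980 36 [-2.46 -0.19 -0.08  0.73 -0.15  1.85 -1.46] [-265.  179.  997.] tilt 43.5 156.0
```

Emit:
servo_tool(
  moves=[
    [27,33,-12,0,1],
    [55,66,-24,0,1],
    [82,99,-35,0,1],
    [110,132,-47,0,1],
    [137,165,-58,0,1],
    [180,185,-65,0,1],
    [227,204,-71,0,1],
    [274,224,-78,0,1],
    [321,243,-84,0,1],
    [365,238,-83,0,1],
    [410,232,-82,0,1],
    [455,226,-80,0,1],
  ],
)

```text
t: 7.2
position: [34.9, 360.2, 533.8]
eef_rot: [[-0.928, 0.337, -0.158], [0.35, 0.934, -0.067], [0.125, -0.117, -0.985]]
ft_force: [0.9, -0.2, 0.4]
gripper_width: 0.999
gripper_force: 0.0
```

Emit:
servo_tool(
  moves=[
    [40,-5,0,0,1],
    [70,-40,0,0,1],
    [98,-75,5,0,1],
    [128,-110,8,0,1],
    [154,-134,10,0,1],
    [168,-174,0,0,1],
    [184,-212,-5,0,1],
    [200,-260,-8,0,1],
    [209,-284,-10,0,1],
    [209,-284,-40,0,1],
  ],
)

```text
t: 8.2
position: [-171.7, 251.4, 580.8]
eef_rot: [[-0.929, 0.336, -0.154], [0.349, 0.935, -0.059], [0.124, -0.109, -0.986]]
ft_force: [0.5, -0.5, 0.1]
gripper_width: 0.999
gripper_force: 0.0
```

```bash
python3 st.py
```

```text
8.2 q [-1.5  -0.29 -0.45  1.71 -0.29  1.7  -0.75] p [-171.7  251.4  580.8] tilt 9.5 az -159.0
[[-0.929, 0.336, -0.154], [0.349, 0.935, -0.059], [0.124, -0.109, -0.986]] 0.9989852292231477 0.0 [ 0.5 -0.5  0.1]
```

Emit:
servo_tool(
  moves=[
    [19,-38,-28,0,1],
    [38,-76,-55,0,1],
    [57,-113,-82,0,1],
    [57,-113,-82,0,1],
    [63,-118,-125,0,1],
    [68,-123,-165,0,1],
    [73,-128,-205,0,1],
    [78,-133,-245,0,1],
  ],
)

```text
t: 9.0
position: [-249.9, 165.7, 707.7]
eef_rot: [[-0.924, 0.335, -0.183], [0.347, 0.937, -0.038], [0.159, -0.099, -0.982]]
ft_force: [0.6, -0.1, 0.8]
gripper_width: 1.001
gripper_force: 0.0
```

```bash
python3 st.py
```

```text
9.0 q [-2.62 -0.29  0.01  1.43 -0.13  1.85 -1.43] p [-249.9  165.7  707.7] tilt 10.8 az -168.3
[[-0.924, 0.335, -0.183], [0.347, 0.937, -0.038], [0.159, -0.099, -0.982]] 1.0014205466750974 0.0 [ 0.6 -0.1  0.8]
```

Emit:
servo_tool(
  moves=[
    [6,-4,-40,0,1],
    [12,-8,-80,0,1],
    [18,-12,-120,0,1],
    [25,-16,-160,0,1],
    [31,-20,-200,0,1],
    [37,-24,-240,0,1],
    [37,-24,-240,0,1],
  ],
)

```text
t: 9.7
position: [-284.5, 161.7, 742.7]
eef_rot: [[-0.913, 0.333, -0.235], [0.347, 0.937, -0.02], [0.214, -0.1, -0.972]]
ft_force: [-0.0, 0.1, 0.4]
gripper_width: 1.001
gripper_force: 0.0
```

```bash
python3 st.py
```

```text
9.7 q [-2.95 -0.27  0.17  1.34 -0.06  1.85 -1.59] p [-284.5  161.7  742.7] tilt 13.6 az -175.2
[[-0.913, 0.333, -0.235], [0.347, 0.937, -0.02], [0.214, -0.1, -0.972]] 1.0012582767737286 0.0 [-0.   0.1  0.4]
```

Emit:
servo_tool(
  moves=[
    [-20,39,-2,0,1],
    [-40,78,-4,0,1],
    [-60,116,-5,0,1],
    [-60,116,-5,0,1],
  ],
)

```text
t: 10.1
position: [-187.0, 253.3, 717.7]
eef_rot: [[-0.908, 0.343, -0.24], [0.357, 0.934, -0.014], [0.219, -0.098, -0.971]]
ft_force: [-0.2, 0.1, 0.4]
gripper_width: 0.998
gripper_force: 0.0
```

Emit:
servo_tool(
  moves=[
    [11,-5,-48,0,1],
    [22,-10,-96,0,1],
  ],
)

```text
t: 10.3
position: [-210.5, 257.2, 745.3]
eef_rot: [[-0.899, 0.341, -0.276], [0.352, 0.936, 0.012], [0.262, -0.086, -0.961]]
ft_force: [0.5, 0.6, 0.7]
gripper_width: 1.0
gripper_force: 0.0
```

Emit:
servo_tool(
  moves=[
    [11,-5,-48,0,1],
    [22,-10,-96,0,1],
  ],
)

```text
t: 10.5
position: [-225.0, 257.3, 771.5]
eef_rot: [[-0.884, 0.344, -0.315], [0.35, 0.936, 0.039], [0.308, -0.076, -0.948]]
ft_force: [-0.7, -0.5, -0.3]
gripper_width: 1.001
gripper_force: 0.0
```

Emit:
servo_tool(
  moves=[
    [11,-5,-48,0,1],
  ],
)

```text
t: 10.6
position: [-230.1, 252.4, 789.1]
eef_rot: [[-0.875, 0.341, -0.344], [0.343, 0.938, 0.056], [0.341, -0.069, -0.937]]
ft_force: [-0.5, -0.9, -0.1]
gripper_width: 1.001
gripper_force: 0.0
```

Emit:
servo_tool(
  moves=[
    [11,-5,-48,0,1],
  ],
)

```text
t: 10.7
position: [-232.5, 247.9, 808.6]
eef_rot: [[-0.861, 0.342, -0.376], [0.339, 0.938, 0.076], [0.378, -0.062, -0.924]]
ft_force: [0.4, 0.6, 0.5]
gripper_width: 1.002
gripper_force: 0.0
```

```bash
python3 st.py
```

```text
10.7 q [-2.95 -0.29  0.37  1.19 -0.03  1.85 -1.39] p [-232.5  247.9  808.6] tilt 22.5 az 168.6
[[-0.861, 0.342, -0.376], [0.339, 0.938, 0.076], [0.378, -0.062, -0.924]] 1.0022843967894175 0.0 [0.4 0.6 0.5]
```

Emit:
servo_tool(
  moves=[
    [19,-3,-46,0,1],
  ],
)

```text
t: 10.8
position: [-238.6, 247.3, 829.5]
eef_rot: [[-0.846, 0.344, -0.407], [0.335, 0.937, 0.095], [0.415, -0.056, -0.908]]
ft_force: [1.1, -0.2, -0.2]
gripper_width: 0.996
gripper_force: 0.0
```

Emit:
servo_tool(
  moves=[
    [21,-3,-45,0,1],
  ],
)

```text
t: 10.9
position: [-245.9, 246.7, 849.6]
eef_rot: [[-0.83, 0.347, -0.437], [0.331, 0.937, 0.114], [0.448, -0.05, -0.892]]
ft_force: [0.6, -0.4, -0.3]
gripper_width: 1.001
gripper_force: 0.0
```

Emit:
servo_tool(
  moves=[
    [22,-3,-45,0,1],
  ],
)

```text
t: 11.0
position: [-251.9, 245.2, 869.6]
eef_rot: [[-0.813, 0.349, -0.466], [0.326, 0.936, 0.132], [0.482, -0.044, -0.875]]
ft_force: [0.1, 0.4, 0.2]
gripper_width: 1.002
gripper_force: 0.0
```

Emit:
servo_tool(
  moves=[
    [24,-3,-44,0,1],
  ],
)

```text
t: 11.1
position: [-257.5, 243.4, 889.9]
eef_rot: [[-0.794, 0.352, -0.495], [0.321, 0.935, 0.151], [0.516, -0.039, -0.856]]
ft_force: [-0.4, 0.5, -0.1]
gripper_width: 1.002
gripper_force: 0.0
```

Emit:
servo_tool(
  moves=[
    [26,-3,-43,0,1],
  ],
)

```text
t: 11.2
position: [-263.0, 241.4, 910.0]
eef_rot: [[-0.774, 0.355, -0.524], [0.315, 0.934, 0.168], [0.549, -0.035, -0.835]]
ft_force: [-0.2, 0.7, 0.8]
gripper_width: 0.998
gripper_force: 0.0
```

Emit:
servo_tool(
  moves=[
    [27,-3,-42,0,1],
  ],
)

```text
t: 11.3
position: [-267.9, 238.9, 929.8]
eef_rot: [[-0.753, 0.358, -0.552], [0.308, 0.933, 0.185], [0.581, -0.03, -0.813]]
ft_force: [-0.9, 0.1, -0.4]
gripper_width: 1.0
gripper_force: 0.0
```

Emit:
servo_tool(
  moves=[
    [29,-3,-41,0,1],
  ],
)

```text
t: 11.4
position: [-272.5, 236.2, 949.4]
eef_rot: [[-0.731, 0.361, -0.579], [0.3, 0.932, 0.202], [0.613, -0.026, -0.79]]
ft_force: [-0.4, 0.3, -0.8]
gripper_width: 1.0
gripper_force: 0.0
```

```bash
python3 st.py
```

```text
11.4 q [-2.95 -0.19  0.34  0.82 -0.07  1.85 -1.45] p [-272.5  236.2  949.4] tilt 37.8 az 160.8
[[-0.731, 0.361, -0.579], [0.3, 0.932, 0.202], [0.613, -0.026, -0.79]] 1.000383187203136 0.0 [-0.4  0.3 -0.8]
```

```bash
timeout 60 python3 - <<'E'
from h import *
from ik import *
s=ctrl.read_state();p0=np.array(s['position']);R=np.array(s['eef_rot']);q=np.array(s['joints'])
wp=np.array([p0,[-200,300,800],[-50,420,650],[150,450,520],[350,360,420],[550,200,330],[678,-31,207],[609,-7,113]]);
pp=p0
for w in wp[1:]:
    em=0
    for k in range(1,7): q,e=ik(q,pp+(w-pp)*k/6,R,lam=5);em=max(em,e)
    print(w,round(em,1),q.round(2),'step',(R.T@(w-pp)).round(),np.linalg.norm(w-pp).round());pp=w
E
```

```text
[-200.  300.  800.] 25.2 [-2.32 -0.29  0.2   1.35 -0.34  1.58 -1.01] step [-125.   90.   89.] 178.0
[-50. 420. 650.] 19.3 [-2.07 -0.21  0.53  1.6  -0.52  1.51 -0.38] step [-166.  170.   56.] 244.0
[150. 450. 520.] 0.0 [-1.88  0.11  0.99  1.67 -0.7   1.66  0.34] step [-217.  104.   -7.] 240.0
[350. 360. 420.] 0.0 [-1.34  0.45  1.03  1.63 -0.75  1.85  0.96] step [-234.   -9.  -55.] 241.0
[550. 200. 330.] 2.1 [-0.64  0.67  0.64  1.38 -0.6   1.85  1.23] step [-249.  -75.  -77.] 271.0
[678. -31. 207.] 3.7 [-0.19  0.96  0.51  1.08 -0.47  1.85  1.49] step [-238. -166.  -24.] 291.0
[609.  -7. 113.] 0.0 [-0.25  0.95  0.49  1.37 -0.48  1.6   1.54] step [  0.  -0. 119.] 119.0
```

Emit:
servo_tool(
  moves=[
    [-31,23,22,0,1],
    [-62,45,45,0,1],
    [-94,68,67,0,1],
    [-125,90,89,0,1],
    [-158,124,100,0,1],
    [-191,158,111,0,1],
    [-225,192,123,0,1],
    [-258,226,134,0,1],
    [-291,260,145,0,1],
    [-334,281,144,0,1],
    [-378,301,142,0,1],
    [-421,322,141,0,1],
  ],
)

```text
t: 12.6
position: [8.2, 420.2, 616.4]
eef_rot: [[-0.731, 0.361, -0.579], [0.301, 0.932, 0.201], [0.612, -0.027, -0.79]]
ft_force: [-1.0, 1.0, 0.6]
gripper_width: 1.0
gripper_force: 0.0
```

```bash
python3 st.py
```

```text
12.6 q [-1.9  -0.16  0.54  1.65 -0.57  1.55 -0.18] p [  8.2 420.2 616.4] tilt 37.8 az 160.8
[[-0.731, 0.361, -0.579], [0.301, 0.932, 0.201], [0.612, -0.027, -0.79]] 0.9999890576485834 0.0 [-1.   1.   0.6]
```

Emit:
servo_tool(
  moves=[
    [-48,9,-7,0,1],
    [-97,18,-14,0,1],
    [-146,27,-21,0,1],
    [-194,36,-28,0,1],
    [-242,45,-35,0,1],
    [-291,54,-41,0,1],
    [-340,63,-48,0,1],
    [-388,72,-55,0,1],
    [-430,60,-68,0,1],
    [-471,47,-81,0,1],
    [-512,35,-94,0,1],
    [-554,22,-106,0,1],
  ],
)

```text
t: 13.8
position: [482.8, 251.3, 360.6]
eef_rot: [[-0.73, 0.362, -0.58], [0.3, 0.932, 0.204], [0.614, -0.026, -0.789]]
ft_force: [-0.1, 0.8, 0.3]
gripper_width: 1.001
gripper_force: 0.0
```

```bash
python3 st.py; timeout 30 python3 - <<'E'
from h import *
s=ctrl.read_state();R=np.array(s['eef_rot']);p=np.array(s['position'])
for w in([570,110,320],[678,-31,207]): print((R.T@(np.array(w)-p)).round(), np.linalg.norm(w-p).round())
E
```

```text
13.8 q [-0.85  0.58  0.76  1.5  -0.64  1.84  1.17] p [482.8 251.3 360.6] tilt 37.9 az 160.7
[[-0.73, 0.362, -0.58], [0.3, 0.932, 0.204], [0.614, -0.026, -0.789]] 1.001008501926413 0.0 [-0.1  0.8  0.3]
[-131.  -99.  -47.] 171.0
[-321. -189.  -50.] 376.0
```

Emit:
servo_tool(
  moves=[
    [-40,-24,-8,0,1],
    [-80,-48,-16,0,1],
    [-120,-72,-24,0,1],
    [-160,-96,-32,0,1],
    [-200,-119,-40,0,1],
    [-241,-142,-46,0,1],
    [-281,-166,-50,0,1],
    [-321,-189,-50,0,1],
    [-321,-189,-50,0,1],
    [-321,-189,-50,0,1],
  ],
)

```text
t: 14.8
position: [676.4, -33.0, 208.1]
eef_rot: [[-0.728, 0.366, -0.58], [0.303, 0.93, 0.207], [0.615, -0.025, -0.788]]
ft_force: [-0.5, 0.3, 1.0]
gripper_width: 0.999
gripper_force: 0.0
```

```bash
python3 st.py; timeout 100 python3 - <<'E'
from h import *
s=ctrl.read_state();R=np.array(s['eef_rot']);p=np.array(s['position'])
im=ctrl.grab_frame('wrist');cv2.imwrite('pics/w1.png',im[:,:,::-1]);m=ctrl.camera_model('wrist')
print([(round(d['conf'],2),np.round(d['point'],1).tolist()) for d in ctrl.place_of('wrist','cup_mid')],[(round(d['conf'],2),np.round(d['point'],1).tolist()) for d in ctrl.place_of('wrist','stand_seat')])
H=np.array(m['hand_eye']);T=np.eye(4);T[:3,:3]=R;T[:3,3]=p;W=np.linalg.inv(T@H);mw=dict(m,R=W[:3,:3],t=W[:3,3])
box=np.array([[a,b,c] for a in(-22,22) for b in(-22,22) for c in(-32,32)],float)
hsv=cv2.cvtColor(im,cv2.COLOR_RGB2HSV)
b=(hsv[...,0]>100)&(hsv[...,0]<128)&(hsv[...,1]>140)&(hsv[...,2]>30)
n,l=cv2.connectedComponents(b.astype(np.uint8));u=proj(mw,[[574,5,75]])[0].astype(int);print(u,l[u[1],u[0]])
b=l==l[u[1],u[0]]
from scipy.optimize import minimize
def cost(v):
    h=mask_hull(proj(mw,box@Rcup(v[2]).T+[v[0],v[1],65]));return 1-(h&b).sum()/(h|b).sum()
r=minimize(cost,[574,5,2.78],method='Nelder-Mead',options=dict(maxiter=150,initial_simplex=[[574,5,2.78],[580,5,2.78],[574,11,2.78],[574,5,2.9]]));print(r.x,r.fun)
g=np.array([r.x[0],r.x[1],65.]);print('grasp in tool',R.T@(g-p),'cupR in tool',(R.T@Rcup(r.x[2])).round(3).tolist())
o=im.copy();cv2.polylines(o,[cv2.convexHull(proj(mw,box@Rcup(r.x[2]).T+g).astype(np.int32))],True,(255,0,0));cv2.imwrite('pics/w1.png',o[:,:,::-1])
E
```

```text
14.8 q [-0.16  0.96  0.45  1.07 -0.44  1.85  1.46] p [676.4 -33.  208.1] tilt 38.0 az 160.4
[[-0.728, 0.366, -0.58], [0.303, 0.93, 0.207], [0.615, -0.025, -0.788]] 0.9986018560222674 0.0 [-0.5  0.3  1. ]
[(0.81, [571.7, 4.8, 65.6]), (0.57, [493.9, 240.1, 7.7])] [(0.47, [493.4, 238.4, 6.7])]
[276 212] 22
[576.30757841   5.05135318   2.70990731] 0.04568177900362003
grasp in tool [ -3.67638947   2.39021682 178.65541347] cupR in tool [[-0.309, 0.03, 0.951], [0.043, -0.998, 0.045], [0.95, 0.055, 0.307]]
```

View pics/w1.png

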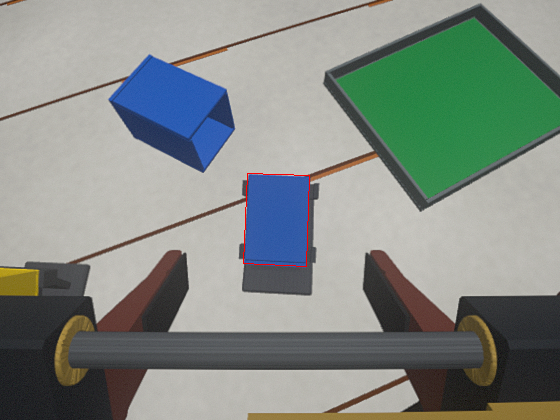

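The view shows the blue cup at (278,218), centred between the fingers at (276,·), with its stop below it. The 44 mm box fits at 95% overlap, and the yellow cup and its stand are well clear on the left. I'm going in.

Emit:
servo_tool(
  moves=[
    [-4,2,25,2.5,1],
    [-4,2,50,2.5,1],
    [-4,2,75,2.5,1],
    [-4,2,95,2.5,1],
    [-4,2,110,2.5,1],
    [-4,2,118,2.5,1],
    [-4,2,118,2.5,1],
    [-4,2,118,2.5,1],
  ],
)

```text
t: 15.75
position: [612.8, -7.7, 115.4]
eef_rot: [[-0.715, 0.396, -0.577], [0.344, 0.917, 0.203], [0.609, -0.053, -0.791]]
ft_force: [1.3, 0.2, -0.3]
gripper_width: 0.997
gripper_force: 0.0
```

Emit:
servo_tool(
  moves=[
    [0,0,0,0,-1],
    [0,0,0,0,-1],
    [0,0,0,0,-1],
    [0,0,0,0,-1],
    [0,0,0,0,-1],
    [0,0,0,0,-1],
  ],
  squeeze=25,
)

```text
t: 16.35
position: [612.3, -8.3, 114.5]
eef_rot: [[-0.714, 0.397, -0.577], [0.344, 0.916, 0.204], [0.61, -0.053, -0.791]]
ft_force: [-0.2, 0.1, 0.7]
gripper_width: 0.516
gripper_force: 24.8
```

```bash
python3 st.py
```

```text
16.35 q [-0.22  0.94  0.44  1.36 -0.46  1.6   1.47] p [612.3  -8.3 114.5] tilt 37.8 az 160.5
[[-0.714, 0.397, -0.577], [0.344, 0.916, 0.204], [0.61, -0.053, -0.791]] 0.5161196061664326 24.82651373546105 [-0.2  0.1  0.7]
```

Emit:
servo_tool(
  moves=[
    [10,-1,-13,0,-1],
    [28,-2,-37,0,-1],
    [48,-4,-62,0,-1],
    [67,-6,-87,0,-1],
    [85,17,-75,8,-1],
    [103,40,-62,16,-1],
    [122,63,-50,24,-1],
    [140,87,-37,32,-1],
    [158,110,-25,40,-1],
    [177,133,-12,48,-1],
    [195,156,0,56,-1],
    [213,179,13,64,-1],
  ],
)

```text
t: 17.55
position: [523.2, 232.9, 225.8]
eef_rot: [[0.048, 0.815, -0.577], [0.975, 0.087, 0.204], [0.217, -0.572, -0.791]]
ft_force: [0.2, -0.1, -1.8]
gripper_width: 0.502
gripper_force: 24.9
```

Emit:
servo_tool(
  moves=[
    [0,0,0,8,-1],
    [0,0,0,16,-1],
    [0,0,0,24,-1],
    [0,0,0,32,-1],
    [0,0,0,40,-1],
    [0,0,0,48,-1],
    [0,0,0,56,-1],
    [0,0,0,64,-1],
    [0,0,0,72,-1],
    [0,0,0,80,-1],
    [0,0,0,88,-1],
    [0,0,0,96,-1],
  ],
)

```text
t: 18.75
position: [523.7, 231.9, 225.5]
eef_rot: [[0.806, -0.133, -0.577], [-0.015, -0.979, 0.204], [-0.592, -0.156, -0.79]]
ft_force: [1.0, -0.2, -1.8]
gripper_width: 0.502
gripper_force: 24.9
```

Emit:
servo_tool(
  moves=[
    [0,0,0,8,-1],
    [0,0,0,16,-1],
    [0,0,0,20,-1],
    [0,0,0,20,-1],
  ],
)

```text
t: 19.15
position: [523.7, 231.9, 225.4]
eef_rot: [[0.714, -0.397, -0.577], [-0.345, -0.916, 0.204], [-0.61, 0.053, -0.791]]
ft_force: [-0.6, 0.8, -0.9]
gripper_width: 0.5
gripper_force: 24.9
```

```bash
cat > tr.py <<'E'
from h import *
s=ctrl.read_state();R=np.array(s['eef_rot']);p=np.array(s['position'])
import sys
R0=np.array([[-0.714,0.397,-0.577],[0.344,0.916,0.204],[0.61,-0.053,-0.791]]);p0=np.array([612.3,-8.3,114.5])
C=R@R0.T@Rcup(np.arctan2(.916,.397)+np.pi/2); c=p+R@(R0.T@(np.array([576.3,4.5,65])-p0))
box=np.array([[a,b,c_] for a in(-22,22) for b in(-22,22) for c_ in(-32,32)],float)@C.T+c
print('t',s['t'],'cup',c.round(1),'mouth',C[:,2].round(2),'lowest z',box[:,2].min().round(1),'down in tool',(R.T@[0,0,-1]).round(3),'grip',s['gripper_width'],s['gripper_force'])
for w in sys.argv[1:]:
    w=np.array(eval(w),float); print(w,'tool shift for cup',(R.T@(w-c)).round(1))
E
python3 st.py; python3 tr.py [488,244,110]; timeout 60 python3 - <<'E'
from h import *
for c in('scene',): cv2.imwrite('pics/s2.png',cv2.resize(ctrl.grab_frame(c)[:,:,::-1][80:300,180:480],None,fx=2.6,fy=2.6))
E
```

```text
19.15 q [-0.9   0.92  1.04  1.55 -0.86  1.83 -1.69] p [523.7 231.9 225.4] tilt 37.8 az 160.5
[[0.714, -0.397, -0.577], [-0.345, -0.916, 0.204], [-0.61, 0.053, -0.791]] 0.5003713143447744 24.89421639824286 [-0.6  0.8 -0.9]
t 19.15 cup [487.5 244.6 176. ] mouth [ 0.51 -0.25 -0.82] lowest z 135.8 down in tool [ 0.61  -0.053  0.791] grip 0.5003713143447744 24.89421639824286
[488. 244. 110.] tool shift for cup [40.9 -3.1 51.8]
```

View pics/s2.png

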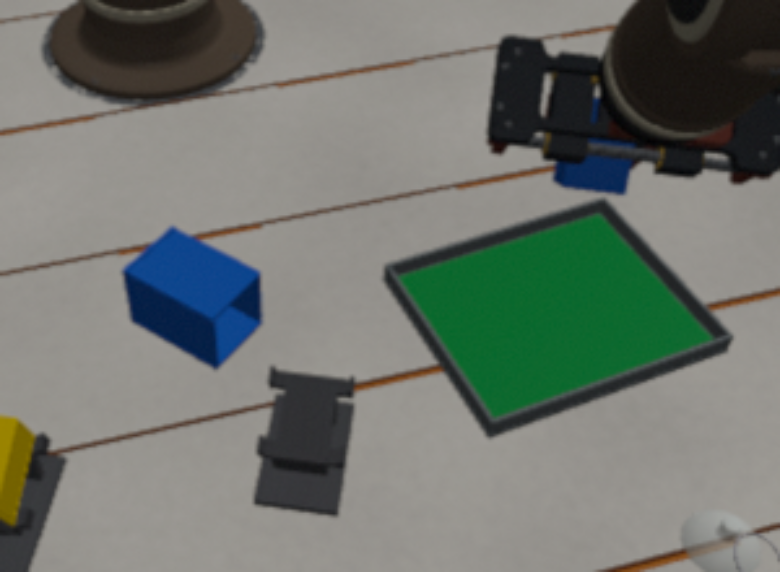

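The crop shows the cup held over the tray at (600,170) with its mouth down and away, and the stand empty at (305,430). Now I descend to about 20 mm above the floor.

Emit:
servo_tool(
  moves=[
    [15,-1,20,0,-1],
    [34,-3,45,0,-1],
    [52,-5,68,0,-1],
    [68,-6,89,0,-1],
    [68,-6,89,0,-1],
    [68,-6,89,0,-1],
  ],
)

```text
t: 19.8
position: [523.3, 231.8, 113.1]
eef_rot: [[0.714, -0.396, -0.578], [-0.343, -0.917, 0.204], [-0.61, 0.053, -0.79]]
ft_force: [-0.1, 0.1, -0.4]
gripper_width: 0.504
gripper_force: 24.9
```

Emit:
servo_tool(
  moves=[
    [15,-1,20,0,-1],
    [0,0,0,0,-1],
    [0,0,0,0,-1],
  ],
)

```text
t: 20.1
position: [524.8, 231.8, 116.2]
eef_rot: [[0.716, -0.396, -0.574], [-0.343, -0.917, 0.205], [-0.608, 0.05, -0.793]]
ft_force: [0.3, -1.3, -0.0]
gripper_width: 0.502
gripper_force: 24.9
```

```bash
python3 st.py; python3 tr.py
```

```text
20.1 q [-0.87  1.04  0.96  1.59 -0.94  1.7  -1.62] p [524.8 231.8 116.2] tilt 37.6 az 160.4
[[0.716, -0.396, -0.574], [-0.343, -0.917, 0.205], [-0.608, 0.05, -0.793]] 0.5019915634006494 24.94248510163743 [ 0.3 -1.3 -0. ]
t 20.1 cup [488.8 244.6  66.7] mouth [ 0.52 -0.25 -0.82] lowest z 26.5 down in tool [ 0.608 -0.05   0.793] grip 0.5019915634006494 24.94248510163743
```

Emit:
servo_tool(
  moves=[
    [15,-1,20,0,-1],
    [17,-1,23,0,-1],
  ],
)

```text
t: 20.3
position: [523.6, 232.5, 85.8]
eef_rot: [[0.715, -0.396, -0.576], [-0.342, -0.917, 0.207], [-0.61, 0.049, -0.791]]
ft_force: [4.0, 0.3, 23.0]
gripper_width: 0.5
gripper_force: 25.0
```

```bash
python3 tr.py|cut -c1-150; python3 st.py
```

```text
t 20.3 cup [487.6 245.4  36.4] mouth [ 0.51 -0.25 -0.82] lowest z -3.8 down in tool [ 0.61  -0.049  0.791] grip 0.4998675866160076 25.003212201409042
20.3 q [-0.86  1.08  0.93  1.6  -0.96  1.66 -1.6 ] p [523.6 232.5  85.8] tilt 37.7 az 160.2
[[0.715, -0.396, -0.576], [-0.342, -0.917, 0.207], [-0.61, 0.049, -0.791]] 0.4998675866160076 25.003212201409042 [ 4.   0.3 23. ]
```

Emit:
servo_tool(
  moves=[
    [-15,1,-20,0,-1],
    [-15,1,-20,0,-1],
    [1,0,1,0,-1],
    [-15,1,-20,0,-1],
    [-15,1,-20,0,-1],
    [1,0,1,0,-1],
    [-15,1,-20,0,-1],
    [-24,2,-32,0,-1],
    [-24,2,-32,0,-1],
  ],
)

```text
t: 21.2
position: [524.2, 231.4, 126.1]
eef_rot: [[0.716, -0.397, -0.574], [-0.344, -0.916, 0.205], [-0.608, 0.051, -0.793]]
ft_force: [0.1, -0.3, -1.0]
gripper_width: 0.501
gripper_force: 24.9
```

```bash
python3 tr.py|cut -c1-100; timeout 60 python3 - <<'E'
from h import *
a=ctrl.grab_frame('scene')[80:230,300:500];print([(round(d['conf'],2),np.round(d['point'],1).tolist()) for d in ctrl.place_of('scene','module_mid')])
b=ctrl.grab_frame('wrist')[:,:,::-1];print([(round(d['conf'],2),np.round(d['point'],1).tolist()) for d in ctrl.place_of('wrist','module_mid')])
cv2.imwrite('pics/s3.png',np.hstack([cv2.resize(a[:,:,::-1],(400,300)),cv2.resize(b,(400,300))]))
E
```

```text
t 21.2 cup [488.2 244.2  76.6] mouth [ 0.52 -0.25 -0.82] lowest z 36.4 down in tool [ 0.608 -0.051  
[(0.52, [537.5, 227.3, 15.9])]
[(0.58, [538.3, 228.1, 15.8])]
```

View pics/s3.png

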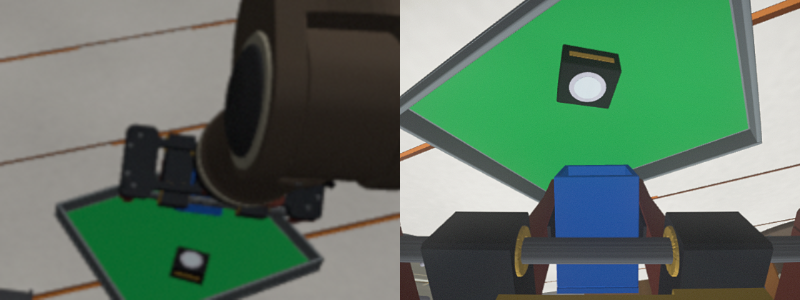

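The module is out and lies lens-up in the tray (left panel (190,265), right panel (590,75)). Before returning I check whether the cup slipped in the grip.

```bash
cat > slip.py <<'E'
from h import *
from scipy.optimize import minimize
from scipy.spatial.transform import Rotation as Ro
R0=np.array([[-0.714,0.397,-0.577],[0.344,0.916,0.204],[0.61,-0.053,-0.791]]);p0=np.array([612.3,-8.3,114.5])
Ct=R0.T@Rcup(np.arctan2(.916,.397)+np.pi/2);ct=R0.T@(np.array([576.3,4.5,65])-p0)
im=ctrl.grab_frame('wrist');m=ctrl.camera_model('wrist');W=np.linalg.inv(np.array(m['hand_eye']));mw=dict(m,R=W[:3,:3],t=W[:3,3])
hsv=cv2.cvtColor(im,cv2.COLOR_RGB2HSV)
b=(hsv[...,0]>100)&(hsv[...,0]<130)&(hsv[...,1]>120)&(hsv[...,2]>25)
b[:,:330]|=False
box=np.array([[a,c,d] for a in(-22,22) for c in(-22,22) for d in(-32,32)],float)
u=proj(mw,[ct])[0];print('centre px',u,'nominal corners',proj(mw,box@Ct.T+ct).round().tolist())
rg=np.zeros((420,560),bool);rg[180:325,360:470]=False;rg[200:325,300:500]=True
rg=np.zeros((420,560),bool);rg[:325,200:360]=True
def P(v): return (box@Ct.T)@Ro.from_euler('y',v[2],degrees=True).as_matrix().T+ct+[v[0],v[3],v[1]]
def cost(v):
    h=mask_hull(proj(mw,P(v)))&rg;bb=b&rg;return 1-(h&bb).sum()/(h|bb).sum()
print('cost0',cost([0,0,0,0]))
r=min((minimize(cost,x0,method='Nelder-Mead',options=dict(maxiter=300,initial_simplex=np.array(x0)+np.vstack([np.zeros(4),np.diag([4,6,6,2])]))) for x0 in([0.,0,0,0],[0.,-6,0,0],[0.,-4,8,0],[0.,-4,-8,0])),key=lambda r:r.fun)
print('dx dz pitch dy',r.x.round(1),r.fun)
o=im.copy();o[b&rg]=o[b&rg]//2+np.array([100,0,0],np.uint8)
cv2.polylines(o,[cv2.convexHull(proj(mw,P(r.x)).astype(np.int32))],True,(255,255,0));cv2.polylines(o,[cv2.convexHull(proj(mw,P([0,0,0,0])).astype(np.int32))],True,(255,255,255));cv2.imwrite('pics/slip.png',o[:,:,::-1])
E
timeout 200 python3 slip.py
```

```text
centre px [276.45820571 286.88847023] nominal corners [[332.0, 380.0], [329.0, 214.0], [219.0, 379.0], [217.0, 216.0], [323.0, 342.0], [320.0, 216.0], [237.0, 342.0], [235.0, 218.0]]
cost0 0.1897392246382419
dx dz pitch dy [-7.7 -6.7  5.9  0.6] 0.007778896311887995
```

View pics/slip.png

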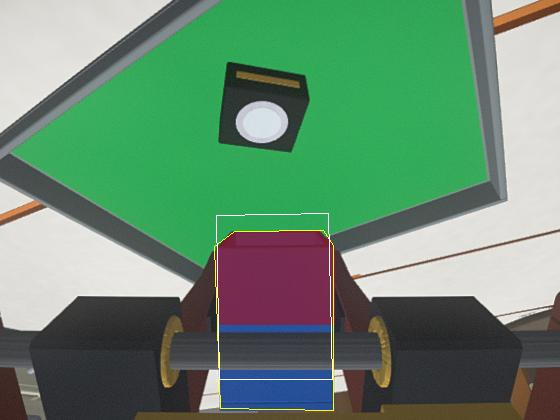

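The yellow outline fits the cup very well: the taps pushed it 10 mm into the grip and pitched it 6°, so I correct the return target for that. Lifting, translating and turning back.

Emit:
servo_tool(
  moves=[
    [-15,1,-20,0,-1],
    [-38,3,-50,0,-1],
    [-61,5,-79,-8,-1],
    [-43,28,-91,-16,-1],
    [-26,51,-102,-24,-1],
    [-9,75,-114,-32,-1],
    [8,98,-126,-40,-1],
    [25,121,-137,-48,-1],
    [42,144,-149,-56,-1],
    [59,167,-160,-64,-1],
    [76,190,-172,-72,-1],
    [76,190,-172,-80,-1],
  ],
)

```text
t: 22.65
position: [601.3, -9.2, 222.9]
eef_rot: [[0.516, 0.634, -0.577], [0.842, -0.499, 0.204], [-0.159, -0.591, -0.791]]
ft_force: [0.4, 0.2, -1.4]
gripper_width: 0.498
gripper_force: 24.9
```

Emit:
servo_tool(
  moves=[
    [0,0,0,-8,-1],
    [0,0,0,-16,-1],
    [0,0,0,-24,-1],
    [0,0,0,-32,-1],
    [0,0,0,-40,-1],
    [0,0,0,-48,-1],
    [0,0,0,-56,-1],
    [0,0,0,-64,-1],
    [0,0,0,-72,-1],
    [0,0,0,-80,-1],
    [0,0,0,-88,-1],
    [0,0,0,-96,-1],
  ],
)

```text
t: 23.85
position: [601.0, -3.8, 222.9]
eef_rot: [[-0.686, 0.441, -0.578], [0.402, 0.892, 0.204], [0.606, -0.093, -0.79]]
ft_force: [-1.0, 0.7, -0.6]
gripper_width: 0.498
gripper_force: 24.9
```

Emit:
servo_tool(
  moves=[
    [0,0,0,-4,-1],
    [0,0,0,-4,-1],
    [0,0,0,-4,-1],
  ],
)

```text
t: 24.15
position: [601.0, -3.9, 223.1]
eef_rot: [[-0.712, 0.398, -0.578], [0.347, 0.916, 0.204], [0.611, -0.055, -0.79]]
ft_force: [0.6, -0.2, -0.4]
gripper_width: 0.503
gripper_force: 24.9
```

```bash
cat > back.py <<'E'
from h import *
from scipy.spatial.transform import Rotation as Ro
s=ctrl.read_state();R=np.array(s['eef_rot']);p=np.array(s['position'])
R0=np.array([[-0.714,0.397,-0.577],[0.344,0.916,0.204],[0.61,-0.053,-0.791]]);p0=np.array([612.3,-8.3,114.5]);seat=np.array([576.3,4.5,65])
S=Rcup(np.arctan2(.916,.397)+np.pi/2);Ct=R0.T@S;ct=R0.T@(seat-p0)
C=R@Ro.from_euler('y',5.9,degrees=True).as_matrix()@Ct;c=p+R@(ct+[-7.7,.6,-6.7])
print('cup',c.round(1),'err in seat axes',(S.T@(c-seat)).round(1),'rot err deg (seat axes)',np.degrees(Ro.from_matrix(S.T@C).as_rotvec()).round(1),'lean',np.degrees(np.arccos(C[2,2])).round(1))
for up in(20,6,3,0): print(up,'tool shift',(R.T@(seat+[0,0,up]-c)).round(1))
E
python3 back.py; python3 st.py
```

```text
cup [574.6   5.4 174.2] err in seat axes [-1.02e+02 -1.00e-01  3.92e+01] rot err deg (seat axes) [ 0.4 -6.  -0. ] lean 64.0
20 tool shift [-56.    4.8  69.3]
6 tool shift [-64.6   5.5  80.4]
3 tool shift [-66.4   5.7  82.7]
0 tool shift [-68.2   5.9  85.1]
24.15 q [-0.08  0.77  0.17  1.33 -0.28  1.7   1.28] p [601.   -3.9 223.1] tilt 37.8 az 160.6
[[-0.712, 0.398, -0.578], [0.347, 0.916, 0.204], [0.611, -0.055, -0.79]] 0.5032759689371604 24.906849833205342 [ 0.6 -0.2 -0.4]
```

Emit:
servo_tool(
  moves=[
    [-15,1,19,0,-1],
    [-30,3,37,0,-1],
    [-43,4,54,0,-1],
    [-56,5,69,0,-1],
    [-62,5,77,0,-1],
    [-65,6,80,0,-1],
    [-65,6,80,0,-1],
  ],
)

```text
t: 24.85
position: [603.5, -5.1, 120.2]
eef_rot: [[-0.713, 0.397, -0.578], [0.346, 0.916, 0.203], [0.61, -0.055, -0.79]]
ft_force: [-0.7, -1.4, -1.4]
gripper_width: 0.504
gripper_force: 25.6
```

Emit:
servo_tool(
  moves=[
    [-1,0,1,0,-1],
    [-2,0,2,0,-1],
    [-3,0,4,0,-1],
    [-3,0,5,0,-1],
    [-3,0,5,0,-1],
  ],
  squeeze=8,
)

```text
t: 25.35
position: [604.2, -4.5, 118.8]
eef_rot: [[-0.715, 0.397, -0.575], [0.344, 0.916, 0.205], [0.609, -0.051, -0.792]]
ft_force: [-0.6, -3.9, 18.5]
gripper_width: 0.501
gripper_force: 18.7
```

```bash
python3 back.py; timeout 200 python3 slip.py|tail -1
```

```text
cup [577.9   4.8  69.8] err in seat axes [-4.9 -0.9  0.4] rot err deg (seat axes) [ 0.3 -5.8 -0.2] lean 64.2
20 tool shift [ 10.3  -1.7 -11.2]
6 tool shift [ 1.8 -1.  -0.1]
3 tool shift [-0.1 -0.8  2.2]
0 tool shift [-1.9 -0.7  4.6]
dx dz pitch dy [-7.4 -6.   6.6  1.5] 0.03335711737424185
```

Emit:
servo_tool(
  moves=[
    [-3,0,4,0,-1],
    [-3,0,4,0,-0.5],
    [-3,0,4,0,0.3],
    [-3,0,4,0,1],
    [-3,0,4,0,1],
    [-3,0,4,0,1],
    [-3,0,4,0,1],
  ],
  squeeze=5,
)

```text
t: 26.1
position: [604.2, -6.4, 114.1]
eef_rot: [[-0.716, 0.397, -0.575], [0.346, 0.916, 0.202], [0.607, -0.054, -0.793]]
ft_force: [1.6, -6.2, 22.5]
gripper_width: 0.503
gripper_force: 32.4
```

Emit:
servo_tool(
  moves=[
    [0,0,-20,0,1],
    [0,0,-50,0,1],
    [0,0,-85,0,1],
    [0,0,-115,0,1],
    [0,0,-115,0,1],
    [0,0,-115,0,1],
  ],
)

```text
t: 26.7
position: [669.6, -27.8, 201.0]
eef_rot: [[-0.715, 0.397, -0.576], [0.344, 0.916, 0.204], [0.609, -0.052, -0.792]]
ft_force: [-0.1, 1.3, -0.7]
gripper_width: 0.999
gripper_force: 0.0
```

```bash
python3 st.py; timeout 100 python3 - <<'E'
from h import *
from scipy.optimize import minimize
s=ctrl.read_state();R=np.array(s['eef_rot']);p=np.array(s['position'])
im=ctrl.grab_frame('wrist');m=ctrl.camera_model('wrist')
print([(round(d['conf'],2),np.round(d['point'],1).tolist()) for d in ctrl.place_of('wrist','cup_mid')])
H=np.array(m['hand_eye']);T=np.eye(4);T[:3,:3]=R;T[:3,3]=p;W=np.linalg.inv(T@H);mw=dict(m,R=W[:3,:3],t=W[:3,3])
box=np.array([[a,b,c] for a in(-22,22) for b in(-22,22) for c in(-32,32)],float)
hsv=cv2.cvtColor(im,cv2.COLOR_RGB2HSV)
b=(hsv[...,0]>100)&(hsv[...,0]<128)&(hsv[...,1]>140)&(hsv[...,2]>30)
n,l=cv2.connectedComponents(b.astype(np.uint8));u=proj(mw,[[576,5,80]])[0].astype(int);b=l==l[u[1],u[0]]
def cost(v):
    h=mask_hull(proj(mw,box@Rcup(v[2],v[3]).T+[v[0],v[1],65]));return 1-(h&b).sum()/(h|b).sum()
x0=np.array([576,5,2.73,70]);r=minimize(cost,x0,method='Nelder-Mead',options=dict(maxiter=250,initial_simplex=x0+np.vstack([np.zeros(4),np.diag([6,6,.1,8])])));print(r.x,r.fun)
cv2.imwrite('pics/w9.png',im[:,:,::-1])
E
```

```text
26.7 q [-0.04  0.92  0.18  1.1  -0.28  1.78  1.29] p [669.6 -27.8 201. ] tilt 37.7 az 160.5
[[-0.715, 0.397, -0.576], [0.344, 0.916, 0.204], [0.609, -0.052, -0.792]] 0.9987335757357972 0.0 [-0.1  1.3 -0.7]
[(0.87, [575.8, 5.2, 64.4])]
[577.11270701   2.37963639   2.7089469   77.37641284] 0.04027822711096729
```

View pics/w9.png

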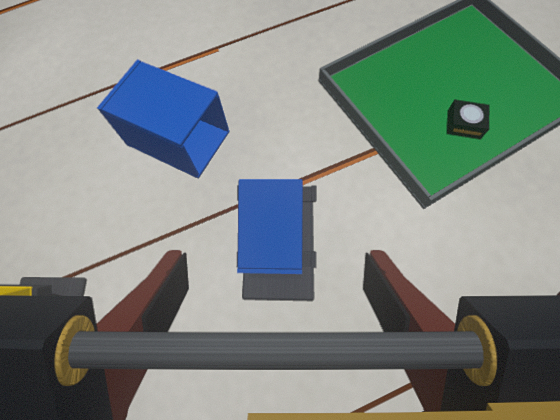

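The cup is in the stand, but the gripper opened late and dragged it about 5 mm to one side (cup edges at 238–302, stand foot at 243–314). I'll close on it lightly to centre it again and then open fully before backing off.

Emit:
servo_tool(
  moves=[
    [-4,0,30,0,1],
    [-4,0,60,0,1],
    [-4,0,85,0,1],
    [-4,0,100,0,1],
    [-4,0,107,0,1],
    [-4,0,107,0,0.3],
    [-4,0,107,0,0.1],
    [-4,0,107,0,-0.05],
    [-4,0,107,0,-0.05],
    [-4,0,107,0,-0.05],
    [-4,0,107,0,-0.05],
  ],
  squeeze=6,
)

```text
t: 27.9
position: [610.6, -7.7, 113.7]
eef_rot: [[-0.714, 0.397, -0.577], [0.345, 0.916, 0.204], [0.61, -0.053, -0.791]]
ft_force: [0.7, -0.1, -0.4]
gripper_width: 0.504
gripper_force: 5.9
```

```bash
python3 st.py
```

```text
27.9 q [-0.07  0.91  0.16  1.35 -0.29  1.55  1.32] p [610.6  -7.7 113.7] tilt 37.7 az 160.5
[[-0.714, 0.397, -0.577], [0.345, 0.916, 0.204], [0.61, -0.053, -0.791]] 0.503731389890605 5.924064348291722 [ 0.7 -0.1 -0.4]
```

Both pads are on the cup with almost no lateral force. Opening fully now, and waiting until it reads open.

Emit:
servo_tool(
  moves=[
    [0,0,0,0,0.2],
    [0,0,0,0,0.4],
    [0,0,0,0,0.7],
    [0,0,0,0,1],
    [0,0,0,0,1],
    [0,0,0,0,1],
    [0,0,0,0,1],
    [0,0,0,0,1],
  ],
)

```text
t: 28.7
position: [610.3, -7.6, 113.5]
eef_rot: [[-0.714, 0.397, -0.578], [0.344, 0.916, 0.204], [0.61, -0.054, -0.791]]
ft_force: [0.4, -0.1, 0.0]
gripper_width: 0.998
gripper_force: 0.0
```

Emit:
servo_tool(
  moves=[
    [0,0,-10,0,1],
    [0,0,-30,0,1],
    [0,0,-60,0,1],
    [0,0,-90,0,1],
    [0,0,-118,0,1],
    [0,0,-118,0,1],
    [0,0,-118,0,1],
  ],
)

```text
t: 29.4
position: [678.7, -31.9, 206.9]
eef_rot: [[-0.714, 0.397, -0.577], [0.345, 0.916, 0.204], [0.609, -0.053, -0.791]]
ft_force: [-0.6, -0.8, -1.2]
gripper_width: 1.002
gripper_force: 0.0
```

```bash
timeout 200 python3 - <<'E'
from h import *
from scipy.optimize import minimize
s=ctrl.read_state();R=np.array(s['eef_rot']);p=np.array(s['position'])
im=ctrl.grab_frame('wrist');m=ctrl.camera_model('wrist')
print([(round(d['conf'],2),np.round(d['point'],1).tolist()) for d in ctrl.place_of('wrist','cup_mid')],[(round(d['conf'],2),np.round(d['point'],1).tolist()) for d in ctrl.place_of('wrist','module_mid')])
H=np.array(m['hand_eye']);T=np.eye(4);T[:3,:3]=R;T[:3,3]=p;W=np.linalg.inv(T@H);mw=dict(m,R=W[:3,:3],t=W[:3,3])
box=np.array([[a,b,c] for a in(-22,22) for b in(-22,22) for c in(-32,32)],float)
hsv=cv2.cvtColor(im,cv2.COLOR_RGB2HSV)
b=(hsv[...,0]>100)&(hsv[...,0]<128)&(hsv[...,1]>140)&(hsv[...,2]>30)
n,l=cv2.connectedComponents(b.astype(np.uint8));u=proj(mw,[[576,5,80]])[0].astype(int);b=l==l[u[1],u[0]]
ys,xs=np.nonzero(b);print('mask box',xs.min(),xs.max(),ys.min(),ys.max())
def cost(v):
    h=mask_hull(proj(mw,box@Rcup(v[2],v[3]).T+[v[0],v[1],65]));return 1-(h&b).sum()/(h|b).sum()
for free in(3,4):
    x0=np.array([576,5,2.73,70])[:free];D=np.diag([6,6,.1,8])[:free,:free]
    f=lambda v:cost(list(v)+[70]*(4-free))
    r=minimize(f,x0,method='Nelder-Mead',options=dict(maxiter=200,initial_simplex=x0+np.vstack([np.zeros(free),D])));print(r.x,r.fun)
cv2.imwrite('pics/w10.png',cv2.resize(im[:,:,::-1][150:310,180:380],(800,600)) if 0 else cv2.resize(im[:,:,::-1][150:310,180:380],(750,600)))
E
```

```text
[(0.76, [572.6, 7.3, 64.1])] [(0.89, [538.5, 227.3, 13.5])]
mask box 242 303 171 261
[575.88322378   4.20858258   2.71920791] 0.033153966325290773
[576.62055744   2.98883717   2.72849177  74.04808698] 0.03399236906000691
```

View pics/w10.png

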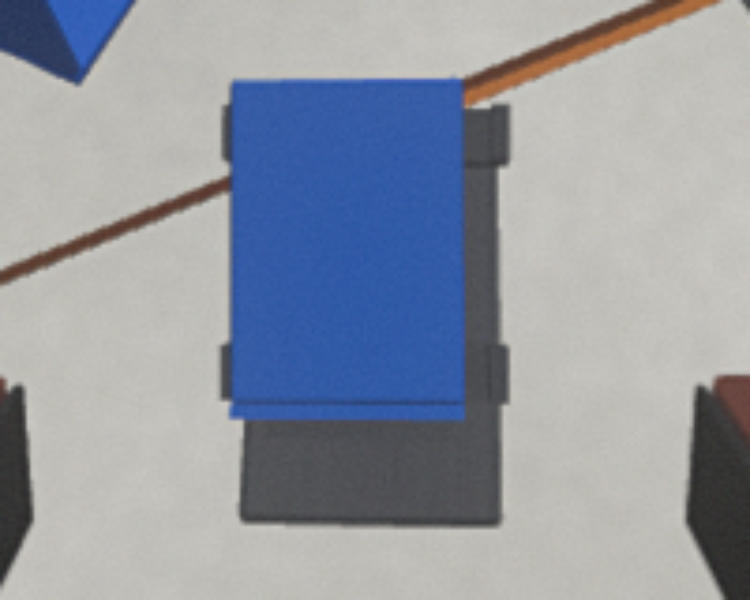

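The cup lies between all four lips at the same place as at the start, within about 1 mm, leaning 70°. The module is in the tray at (538,227), and the gripper is open and clear. Handing in.

```bash
python3 -c "
from station import ctrl
print(ctrl.sign_off())"
```

```text
the job is handed in; nothing more can be done
None
```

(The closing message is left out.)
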